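# Vent a dental pressure curing pot with the swan-necked rod

### The job

Vent the pressure curing pot: lift the bent telescopic rod out of its rest, hook it over the steam guard and draw the red lever behind the guard forward onto its stop, seating it there for a moment with a firm pull of 15 to 20 N, never over 25 N. Keep the gripper and arm off the pot; then lay the rod back in both forks of its rest as it lay. Leave the dental cast, bowl and cup where they are.

Things in the scene. Friction and masses are not known exactly. Their poses are not given: they have to be found in the camera images.
- pot: Round aluminium pressure pot, fixed, 212 mm across its flange, lid top 116 mm above the bench. Origin: centre of its underside. x points from its front (gauge side, roughly towards the robot) to its back, z up. Gauge 78 mm high at most, front face x = -123 mm. Clamp knobs up to 125 mm from the axis, 135 mm high; side handles reach y = +-131 mm. The vent valve with the red lever stands behind the guard.
- guard_top (a point): Middle of the top edge of the steam guard, 207 mm above the bench; axes as the pot's. The guard is an upright 4 mm stainless sheet across the lid at x = -22 mm in the pot's frame, 174 mm wide, with a wing of the same height at each end (y = +-85 mm) running back to x = +26 mm.
- vent_pivot (a point): Hinge axis of the vent lever, 140 mm above the bench, at x = +20, y = 0 mm in the pot's frame; the hinge runs along the pot's y. Apart from the lever and guard nothing on the pot rises above 153 mm.
- vent_lever (a joint): Angle of the vent lever, rad. 0 = shut: the lever leans 38 degrees (0.66 rad) back, towards the pot's +x. It grows as the lever is drawn forward; 0.76 = fully open on its hard stop, leaning 6 degrees forward, towards the guard. It stays where it is left. Stiff hinge, 0.18 N m: 2.5 N at the tip, 5.5 N at 33 mm above the hinge; past that the pull rises only at the stop.
- lever_tip (a point): Middle of the top end of the vent lever, 75 mm from the hinge. The lever's upper 45 mm is a red paddle 44 mm wide (pot's y) and 9 mm thick; below it a steel strip 16 mm wide and 5 mm thick.
- rod_rest: Fixed stand for the rod: grey base 260 x 80 x 10 mm with two upright steel forks, 8 mm thick. Origin: centre of its underside; x runs along the lying rod from handle to hook, z up. In place the rod's origin is at x = -50 mm, y = 0, 75 mm above the bench. The prongs flare outwards, so that a rod a little off slides in.
- rear_fork (a point): Middle of the rear fork's notch floor, x = -100 mm in the rest's frame, 65 mm above the bench. It carries the handle: floor 22 mm wide, mouth about 45 mm wide, prong tops 93 mm above the bench.
- front_fork (a point): Middle of the front fork's notch floor, x = +80 mm in the rest's frame, 131 mm above the bench. It carries the rod's raised bar: floor 14 mm wide, mouth about 37 mm wide, prong tops 159 mm above the bench.
- bar_socket (a point): Front end of the rod's handle, on its axis (x = +35 mm in the rod's frame), where the steel bar comes out. The bar (rod's frame, mm) rises at x = 62 to z = 60, runs level to x = 200 and drops as a straight leg, the hook, ending at z = -10. It telescopes: it is clamped tight with all these x up to 8 mm shorter or longer, and its reach is not measured.
- vent_rod: Loose telescopic rod, about 180 g. Origin: on its handle's axis, where to grip it. x to the hook, z up as it lies. Blue handle x = -80 to +35 mm, 16 mm wide (y), 20 mm high (z), with a clamp screw near its front end on top. From it an 8 mm steel bar, bent in the xz plane, runs on to the hook (see bar_socket). No pose is given while held.
- cast: Bystander: yellow stone dental cast, 62 x 70 x 34 mm, origin centre of its underside.
- bowl: Bystander: green mixing bowl, 116 mm across, 70 mm high, origin centre of its underside.
- cup: Bystander: white paper cup, 74 mm across, 90 mm high, origin centre of its underside.

How it is judged:
By the outcome, as a careful person would: the job done as asked, in the order asked, and still so for the second after the job is handed in, with the robot touching nothing.
It also fails if it takes over 72 s, if anything falls off the work surface, if the arm or the gripper's body presses on something with over 40 N, if the wrist force passes 120 N, or if a joint passes its speed limit or range.

### The arm

A 6-joint arm with a two-finger parallel gripper is mounted at the origin on the work surface. World frame = base frame: x ahead of the robot, y to its left, z up, the work surface at z = 0. Lengths are in mm, angles in rad, forces in N, time in s.
With the tool pointing down it reaches from about 325 to 875 mm from the base axis. Payload 4.4 kg.
Tool frame: the origin (TCP) lies on the centre line of the jaws, within the pads' length; the fingertips stand 25 mm ahead of it and the grasp point (between the pads) lies 6 mm ahead of it (r.tips_ahead is the distance from the TCP to the fingertips, in mm); z points along the fingers, y is the line along which they close (so a half turn about z gives the same grasp; the last joint's range is limited). The gripper opens to 85 mm and grips with 20 to 120 N. Pads are 22 mm wide; open, the fingers measure 114 mm over their backs; the gripper's body (76 mm by 85 mm) begins 54 mm behind the grasp point. The pads swing forward as they close: fully open they stand 13 mm farther back than shut.
Start: joints at [1.085, 0.207, 1.542, -0, 1.393, -0.15], TCP at [189.486, 542.883, 256.282] pointing down, gripper open.
Joint ranges: [-2.73, 2.73], [-0.86, 2.22], [0.23, 2.46], [-1.11, 4.25], [0.08, 2.63], [-2.82, 2.82]. Speed limits (rad/s): [2.79, 2.79, 3.14, 3.14, 3.14, 3.14].

### API

Orientations are given as a rotation vector (axis times angle).
In Python, from rig import r gives the robot as it stands.
- The arm moves only by the tool jog_arm, never from a script. Its argument "steps" is a list of rows, each an object with "grip": the finger opening in mm, from 0 to 85.4; "linear": the shift along the world's x, y, z in mm, a list of three; "yaw": the turn about the world's z in rad. In form: [{"grip": grip, "linear": [x, y, z], "yaw": yaw}, ...]. A call has 1 to 20 rows; each row is the pose to reach, as a shift and turn from the pose commanded when the call began; what a row does not reach only later rows make up. A row lasts 1/8 s, in which the tool goes at most 62.5 mm and 10.7 degrees, less where a joint would pass 70% of its speed; a pose out of reach is approached as far as the arm can. A call with a gripper value outside its range is refused whole. The fingers move at their own pace and stop on an object; the grip force is fixed at half the most. Time passes only in rows, so rows that repeat a pose let the fingers close. It gives the time, the measured TCP pose, the force, the opening and the grip force at its end, in the units of the state.
- r.get_state(): the state, without advancing time (a new reading comes with each control period).
- r.grab_frame(name): name is "scene" or "top"; returns the picture (420x560x3 uint8, blue, green, red); there is no depth.
- r.camera_info(name): a dict with "mtx" (3x3 intrinsics, pixels), "cam_to_world" (4x4, takes a point from camera to world coordinates). Camera axes: x right, y down, z forward; pixel columns grow to the right and rows downward; lengths in mm; the calibration is good to about 2 mm. A picture is of the moment at which its call begins. camera_info takes no time and is no camera call.
- r.close_job(): hands the job in; it is judged then, once.
Trained networks look in the newest picture that a camera, given by its name, has taken for a name from the list of things; names that differ only in an ending like _2 or _b are one class to them, and where a whole thing is asked for, a point or a joint stands for the part that bears it (a point fixed in the world has none). Each returns a list of dicts, best first, with "conf" (0 to 1); they miss things now and then, are a little off and sometimes report something else, mostly with a low value. They report only what shows in the picture. A call takes as long as a camera call.
- r.boxes_of(camera, label): "at" ([column, row] in pixels, amid what is visible of it).
- r.regions_of(camera, label): "mask" (420x560 bool, what is visible of it) and "at" ([column, row] in pixels, amid what is visible of it).
- r.landmark_of(camera, label): "at" ([column, row] in pixels: a listed point, or the origin of a listed thing).
The state is a dict: "time": time; "joints": joint angles; "joint_velocities": joint speeds; "joint_torque": joint torques, N m; "tool_pos": TCP position; "eef_rot": TCP orientation; "ft_force": force on the tool from outside, world axes, zero at the start; "wrist_torque": the same for the moment, N m; "grip_width": finger opening in mm; "grasp_force": force on a finger pad.
Only numpy, scipy, OpenCV 4.12 (cv2) and the standard library are available. Lean on these libraries where they do the work, as an engineer would, in place of code of your own. Each camera call takes 0.05 s, during which the arm holds its last target. There are 200 camera calls.

## Working session

There is one attempt and no reset: what is moved stays moved. The work goes in short steps, Python scripts to look and compute and a tool call to move; the robot and the scene stay as the last step left them, time stands still between calls to the robot, and variables do not carry over. Pictures are saved under pics/ and viewed, at most 10 in all, crops included, and the job is handed in when it is done.

Besides the shell and the picture viewer there is one more tool, called after "Request:" in YAML: its name, and indented under it one key for each argument. jog_arm: Moves the arm, as the interface text tells. Its arguments: {"type":"object","properties":{"steps":{"type":"array","items":{"type":"object","properties":{"grip":{"type":"number"},"linear":{"type":"array","items":{"type":"number"}},"yaw":{"type":"number"}}}}},"required":["steps"]}

```bash
mkdir -p pics; cat > h.py <<'E'
import numpy as np, cv2
from rig import r
def ray(cam,px):
    i=r.camera_info(cam);M=np.array(i["cam_to_world"],float);K=np.array(i["mtx"],float)
    d=np.linalg.solve(K,[px[0],px[1],1.]);return M[:3,3],M[:3,:3]@d
def atz(cam,px,z):
    o,d=ray(cam,px);return o+d*(z-o[2])/d[2]
def proj(cam,p):
    i=r.camera_info(cam);M=np.linalg.inv(np.array(i["cam_to_world"],float));K=np.array(i["mtx"],float)
    q=K@(M[:3,:3]@np.array(p,float)+M[:3,3]);return q[:2]/q[2]
def tri(a,b):
    (o1,d1),(o2,d2)=ray('scene',a),ray('top',b)
    s,t=np.linalg.lstsq(np.c_[d1,-d2],o2-o1,rcond=None)[0]
    p,q=o1+s*d1,o2+t*d2;return (p+q)/2,np.linalg.norm(p-q)
E
python3 - <<'E'
from h import *
np.set_printoptions(precision=1,suppress=True)
s=r.get_state();print(s)
for c in('scene','top'):
    cv2.imwrite(f'pics/{c}0.png',r.grab_frame(c));print(c,np.array(r.camera_info(c)["cam_to_world"])[:3,3])
Z=dict(pot=0,guard_top=207,vent_pivot=140,lever_tip=199,rod_rest=0,rear_fork=65,front_fork=131,bar_socket=75,vent_rod=75,cast=0,bowl=0,cup=0)
for n,z in Z.items():
    L={}
    for c in('scene','top'):
        o=r.landmark_of(c,n)
        if o: L[c]=o[0]['at'];print(n,c,np.array(o[0]['at']),round(o[0]['conf'],2),atz(c,o[0]['at'],z))
    if len(L)==2: print('   tri',*tri(L['scene'],L['top']))
E
```

```text
{'time': 0.0, 'joints': array([ 1.1,  0.2,  1.5,  0. ,  1.4, -0.2]), 'joint_velocities': array([-0.,  0.,  0., -0.,  0., -0.]), 'joint_torque': array([  0. , -38.3, -29.2,  -0. ,   0. ,  -0. ]), 'tool_pos': array([189.2, 542.3, 255.1]), 'eef_rot': array([-0.5, -3.1,  0. ]), 'ft_force': array([-0.1,  0.1, -0.4]), 'wrist_torque': array([ 0. , -0.1, -0. ]), 'grasp_force': 0.0, 'grip_width': 85.3798731379817}
scene [1286.6  711.   856.2]
top [ 284.7   14.6 1761.1]
pot scene [203.6 232.4] 0.92 [ 620.8 -168.7    0. ]
guard_top scene [201.7 164.1] 0.87 [ 600.8 -171.4  207. ]
guard_top top [346.5 195.4] 0.91 [ 611.2 -171.6  207. ]
   tri [ 607.5 -168.4  211.9] 7.265273595446491
vent_pivot scene [193.5 191.1] 0.56 [ 633.9 -174.4  140. ]
vent_pivot top [342.6 189.4] 0.92 [ 644.6 -168.2  140. ]
   tri [ 641.7 -166.2  147.8] 3.037432166592824
lever_tip scene [181.5 183.6] 0.61 [ 685.8 -148.4  199. ]
lever_tip top [345.5 197.3] 0.56 [ 607.1 -169.4  199. ]
   tri [ 632.5 -189.4  152.2] 41.779412287394926
rod_rest scene [286.5 290.5] 0.8 [635.7 147.2   0. ]
rod_rest top [244.4 201.3] 0.84 [640.2 14
[... 407 characters left out ...]
138.8  75. ]
bar_socket top [244.1 197.8] 0.56 [636.6 144.2  75. ]
   tri [630.9 146.4  90.1] 8.280992051752042
vent_rod scene [295.  252.2] 0.59 [583.6 127.5  75. ]
vent_rod top [245.  216.5] 0.84 [575.2 141.6  75. ]
   tri [580.  135.1  76.1] 16.286932635333358
cast scene [161.9 186.5] 0.69 [ 555.5 -441.2    0. ]
cast top [414.6 224.4] 0.82 [ 551.4 -421.6    0. ]
   tri [ 556.5 -425.9    5.5] 15.642240186989566
bowl scene [426.1 324.8] 0.76 [509.  444.2   0. ]
bowl top [417.8 225.7] 0.69 [ 546.8 -432.1    0. ]
   tri [497.9  22.8  70.3] 848.5376960457731
cup scene [292.3 222.9] 0.68 [425.5 -16.    0. ]
cup top [294.9 266.9] 0.59 [416. -17.   0.]
   tri [418.  -19.1  -6.1] 4.940544097275316
```

```bash
python3 - <<'E'
from h import *
a=cv2.imread('pics/scene0.png');b=cv2.imread('pics/top0.png')
cv2.imwrite('pics/sceneA.png',cv2.resize(a[120:380,120:470],None,fx=2.25,fy=2.25,interpolation=cv2.INTER_CUBIC))
cv2.imwrite('pics/topA.png',cv2.resize(b[140:290,200:400],None,fx=4,fy=4,interpolation=cv2.INTER_CUBIC))
E
```

```text
(no output)
```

View pics/sceneA.png

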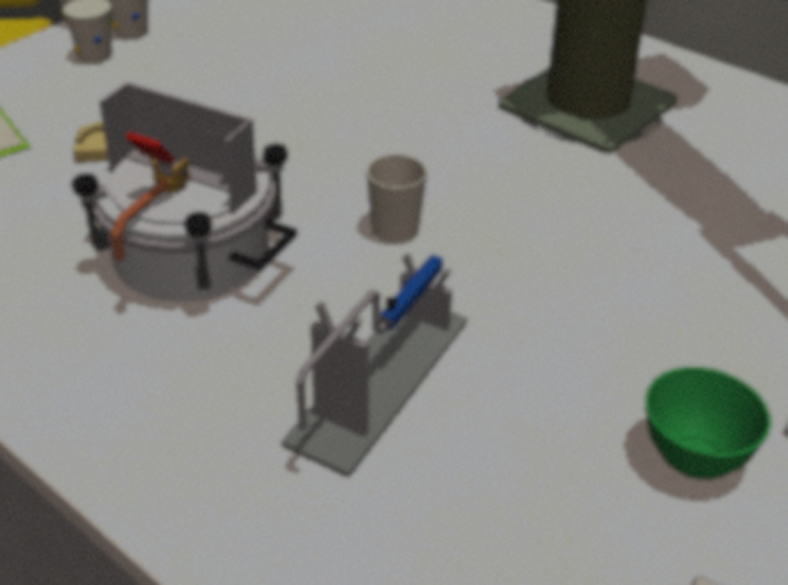

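View pics/topA.png

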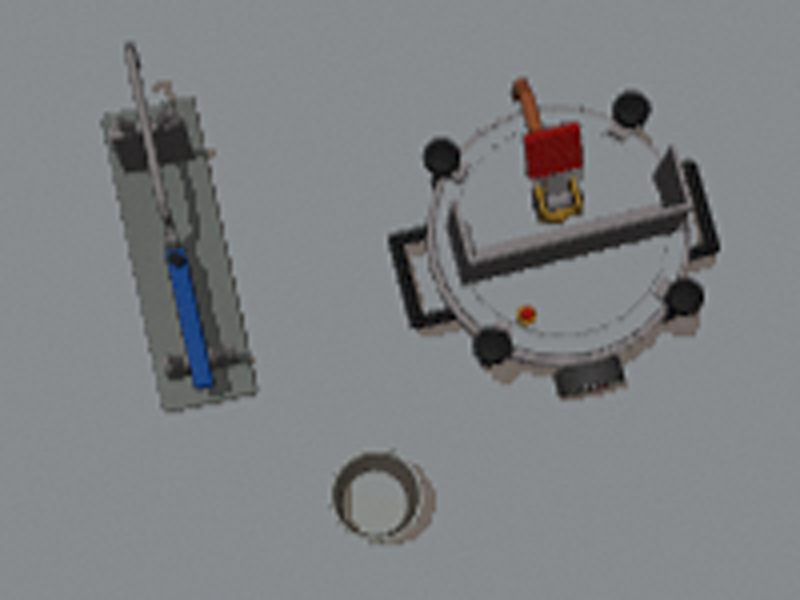

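The scene picture shows the rod lying in both forks at about (290,255). The guard on the pot runs across the lid with the red lever leaning back behind it. In the top picture the guard's front top edge runs from about (317,204) to (372,192), the handle's rear end is near (251,236), and the hook bend is near (232,152).

```bash
python3 - <<'E'
from h import *
from scipy.optimize import least_squares
from scipy.spatial.transform import Rotation as R
np.set_printoptions(precision=3,suppress=True)
def fit(obs,x0):
    def T(p,q): c,s=np.cos(p[2]),np.sin(p[2]);return [p[0]+c*q[0]-s*q[1],p[1]+s*q[0]+c*q[1],q[2]]
    f=lambda p:np.concatenate([proj(c,T(p,q))-px for c,q,px in obs])
    s=least_squares(f,x0,loss='soft_l1',x_scale=[10,10,.1]);print(s.x);print(f(s.x).reshape(-1,2));return s.x
a=cv2.imread('pics/top0.png').astype(int)
m=(a[...,0]-a[...,2]>50)&(a[...,0]-a[...,1]>30);m[:,:230]=0;m[:,265:]=0
ys,xs=np.nonzero(m);P=np.array([atz('top',q,83)[:2] for q in zip(xs,ys)])
print('blue',cv2.minAreaRect(P.astype(np.float32)),P.mean(0),len(P))
S,Tp='scene','top'
rest=fit([(S,(0,0,0),(286.5,290.5)),(Tp,(0,0,0),(244.4,201.3)),(S,(-100,0,65),(308,246.1)),(Tp,(-100,0,65),(248,230.4)),
 (S,(80,0,131),(269.5,267.3)),(Tp,(80,0,131),(239,171.8)),(S,(-50,0,75),(295,252.2)),(Tp,(-50,0,75),(245,216.5)),(Tp,(-130,0,84),(251.2,236.2))],[630,145,.15])
pot=fit([(S,(0,0,0),(203.6,232.4)),(S,(-22,0,207),(201.7,164.1)),(Tp,(-22,0,207),(346.5,195.4)),(S,(20,0,140),(193.5,191.1)),(Tp,(20,0,140),(342.6,189.4)),
 (Tp,(-23,87,207),(317.3,204.5)),(Tp,(-23,-87,207),(372.3,192.5))],[620,-168,.22])
for q in[(70,0,139)]:pass
o=atz('top',(232.5,151.7),137);c,s=np.cos(rest[2]),np.sin(rest[2])
d=o[:2]-rest[:2];print('hook in rest frame',d@[c,s],d@[-s,c],'rod x',d@[c,s]+50)
d=atz('top',(338.5,172),199)[:2]-pot[:2];c2,s2=np.cos(pot[2]),np.sin(pot[2]);print('lever tip pot',d@[c2,s2],d@[-s2,c2])
st=r.get_state();print(R.from_rotvec(st['eef_rot']).as_matrix(),st['tool_pos'])
print('grip target',rest[:2]+[-50*c,-50*s])
E
```

```text
blue ((565.8037109375, 135.0865020751953), (114.87211608886719, 14.432602882385254), 11.629172325134277) [560.513 133.983] 148
[632.482 146.167   0.182]
[[ 0.555 -0.924]
 [ 0.866  2.23 ]
 [ 0.262 -0.499]
 [ 1.513 -0.896]
 [-1.272  0.718]
 [-1.599 -0.684]
 [ 3.162  1.708]
 [ 1.393 -2.51 ]
 [-0.325  1.595]]
[ 623.96  -166.619    0.186]
[[-0.377  0.843]
 [-0.282  0.331]
 [-0.22   2.909]
 [-0.025  3.232]
 [-1.67   0.33 ]
 [ 0.561 -0.106]
 [ 2.431  0.391]]
hook in rest frame 143.49069850575276 3.3360351353532605 rod x 193.49069850575276
lever tip pot 63.36912976713849 4.024711168765012
[[-0.944  0.329 -0.   ]
 [ 0.329  0.944 -0.   ]
 [ 0.    -0.    -1.   ]] [189.462 542.882 256.284]
grip target [583.309 137.109]
```

Request:
jog_arm:
  steps:
    - {"grip": 85, "linear": [40, -40, -6], "yaw": 0.05}
    - {"grip": 85, "linear": [80, -81, -20], "yaw": 0.13}
    - {"grip": 85, "linear": [120, -121, -30], "yaw": 0.19}
    - {"grip": 85, "linear": [160, -162, -40], "yaw": 0.25}
    - {"grip": 85, "linear": [200, -202, -50], "yaw": 0.31}
    - {"grip": 85, "linear": [240, -243, -60], "yaw": 0.37}
    - {"grip": 60, "linear": [280, -283, -70], "yaw": 0.43}
    - {"grip": 60, "linear": [320, -324, -80], "yaw": 0.48}
    - {"grip": 60, "linear": [360, -364, -90], "yaw": 0.53}
    - {"grip": 60, "linear": [396, -404.5, -106], "yaw": 0.53}
    - {"grip": 60, "linear": [396, -404.5, -106], "yaw": 0.53}
    - {"grip": 60, "linear": [396, -404.5, -106], "yaw": 0.53}

```text
time: 2.8
tool_pos: [585.1, 138.5, 150.0]
eef_rot: [0.303, -3.126, -0.001]
ft_force: [-1.1, 0.7, 0.1]
grip_width: 60.2
grasp_force: 0.0
```

```bash
python3 - <<'E'
from h import *
a=r.grab_frame('scene');b=r.grab_frame('top')
A=cv2.resize(a[190:330,230:350],None,fx=4,fy=4);B=cv2.resize(b[140:280,190:290],None,fx=4,fy=4)
cv2.imwrite('pics/g1.png',cv2.resize(np.hstack([A,B]),None,fx=.9,fy=.9))
E
```

```text
(no output)
```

View pics/g1.png

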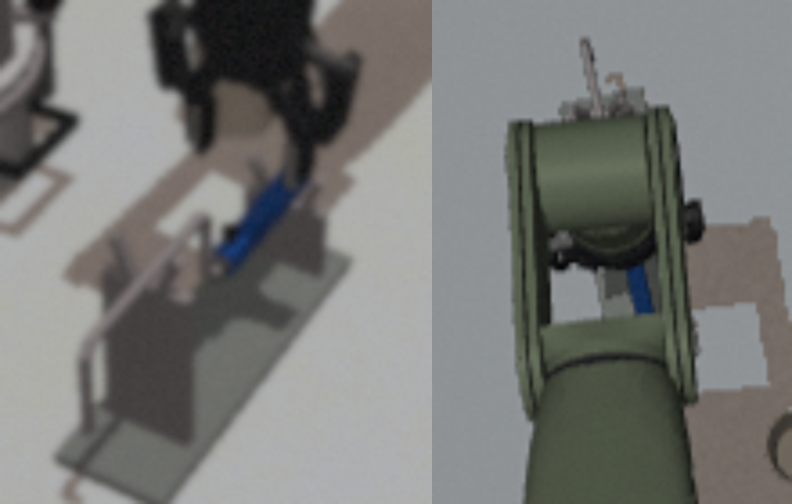

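The fingers straddle the blue handle, which is at about (305,250) in the scene frame. Nothing stands in the way below, so I'll descend and close.

Request:
jog_arm:
  steps:
    - {"grip": 60, "linear": [0, 0, -35], "yaw": 0}
    - {"grip": 60, "linear": [0, 0, -60], "yaw": 0}
    - {"grip": 60, "linear": [0, 0, -69], "yaw": 0}
    - {"grip": 60, "linear": [0, 0, -69], "yaw": 0}
    - {"grip": 30, "linear": [0, 0, -69], "yaw": 0}
    - {"grip": 20, "linear": [0, 0, -69], "yaw": 0}
    - {"grip": 8, "linear": [0, 0, -69], "yaw": 0}
    - {"grip": 8, "linear": [0, 0, -69], "yaw": 0}
    - {"grip": 8, "linear": [0, 0, -69], "yaw": 0}
    - {"grip": 8, "linear": [0, 0, -69], "yaw": 0}

```text
time: 4.15
tool_pos: [586.3, 138.4, 82.5]
eef_rot: [-0.305, 3.125, -0.0]
ft_force: [-0.9, 0.5, 5.9]
grip_width: 15.0
grasp_force: 59.7
```

Request:
jog_arm:
  steps:
    - {"grip": 8, "linear": [0, 0, 15], "yaw": 0}
    - {"grip": 8, "linear": [0, 0, 45], "yaw": 0}
    - {"grip": 8, "linear": [0, 0, 80], "yaw": 0}
    - {"grip": 8, "linear": [0, 0, 115], "yaw": 0}
    - {"grip": 8, "linear": [0, 0, 145], "yaw": 0}
    - {"grip": 8, "linear": [0, 0, 165], "yaw": 0}
    - {"grip": 8, "linear": [-10, -17, 170], "yaw": 0}
    - {"grip": 8, "linear": [-30, -51, 170], "yaw": 0}
    - {"grip": 8, "linear": [-53, -89, 170], "yaw": 0}
    - {"grip": 8, "linear": [-76, -128, 170], "yaw": 0}
    - {"grip": 8, "linear": [-99, -167, 170], "yaw": 0}
    - {"grip": 8, "linear": [-122, -205, 170], "yaw": 0}
    - {"grip": 8, "linear": [-145, -244, 170], "yaw": 0}
    - {"grip": 8, "linear": [-168, -283, 170], "yaw": 0}
    - {"grip": 8, "linear": [-190, -320, 170], "yaw": 0}
    - {"grip": 8, "linear": [-205, -345, 170], "yaw": 0}
    - {"grip": 8, "linear": [-211, -355, 170], "yaw": 0}
    - {"grip": 8, "linear": [-211, -355, 170], "yaw": 0}

```text
time: 6.4
tool_pos: [373.5, -216.6, 250.6]
eef_rot: [0.301, -3.126, -0.002]
ft_force: [-0.3, 0.1, -1.5]
grip_width: 15.2
grasp_force: 58.7
```

```bash
python3 - <<'E'
from h import *
print(r.get_state()['tool_pos'])
a=r.grab_frame('scene');b=r.grab_frame('top')
cv2.imwrite('pics/s2.png',a);cv2.imwrite('pics/t2.png',b)
A=cv2.resize(a[110:250,150:270],None,fx=3.3,fy=3.3,interpolation=2);B=cv2.resize(b[140:280,295:415],None,fx=3.3,fy=3.3,interpolation=2)
cv2.imwrite('pics/p2.png',np.hstack([A,B]))
E
```

```text
[ 373.49710364 -216.57036227  250.55173423]
```

View pics/p2.png

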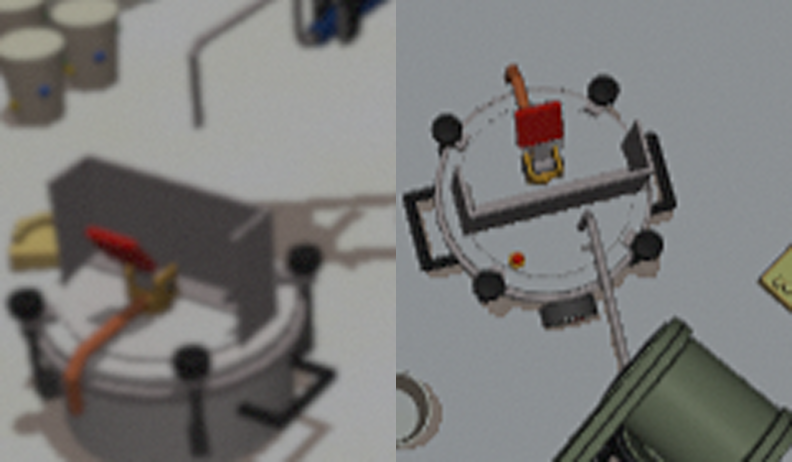

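The rod is held level with the hook in front of the guard. The hook bend is at about (209,125) in the scene frame and (353,205) in the top frame, and the lever is untouched.

```bash
python3 - <<'E'
from h import *
from scipy.spatial.transform import Rotation as R
np.set_printoptions(precision=1,suppress=True)
u=lambda x,y:(295+(x-396)/3.3,140+y/3.3); v=lambda x,y:(150+x/3.3,110+y/3.3)
M=R.from_rotvec(r.get_state()['eef_rot']).as_matrix();print('tool y ang',np.arctan2(M[1,1],M[0,1])%np.pi-np.pi/2)
print('corner',tri(v(195,50),u(587,215)))
h=245+60
c=atz('top',u(587,215),h);d=atz('top',u(625,360),h);w=c-d;print(c,d,'bar yaw',np.arctan2(w[1],w[0]))
g=[atz('top',u(*p),207) for p in((470,213),(650,175))];w=g[0]-g[1];print('guard',g,np.hypot(*w[:2]),np.arctan2(-w[0],w[1]))
print('hookend scene at z=235',atz('scene',v(199,125),235),'corner scene z',atz('scene',v(195,50),h))
print('tip',atz('top',u(540,104),199),'paddle mid low',atz('top',u(543,144),163))
for n in('lever_tip','vent_pivot','guard_top'):
    for c in('scene','top'):
        print(n,c,[(np.array(o['at']),round(o['conf'],2),atz(c,o['at'],{'lever_tip':199,'vent_pivot':140,'guard_top':207}[n])) for o in r.landmark_of(c,n)[:1]])
E
```

```text
tool y ang 0.1945815719783761
corner (array([ 562.7, -176.6,  300. ]), np.float64(2.2245197842397824))
[ 562.5 -176.7  305. ] [ 438.9 -203.8  305. ] bar yaw 0.21585946166267028
guard [array([584.9, -84. , 207. ]), array([ 617.1, -248.1,  207. ])] 167.18640037327646 0.19417512362821673
hookend scene at z=235 [ 562.1 -178.8  235. ] corner scene z [ 568.7 -167.4  305. ]
tip [ 687.  -151.4  199. ] paddle mid low [ 657.8 -156.8  163. ]
lever_tip scene [(array([182. , 183.2]), 0.62, array([ 683.9, -148.9,  199. ]))]
lever_tip top [(array([335.7, 167.9]), 0.64, array([ 698.4, -142.9,  199. ]))]
vent_pivot scene [(array([196.7, 195.1]), 0.81, array([ 640.4, -154.1,  140. ]))]
vent_pivot top [(array([343.2, 188.6]), 0.78, array([ 647.1, -170.1,  140. ]))]
guard_top scene [(array([203.9, 163.3]), 0.83, array([ 594.4, -170.3,  207. ]))]
guard_top top [(array([345.9, 195.7]), 0.83, array([ 610.3, -169.8,  207. ]))]
```

Request:
jog_arm:
  steps:
    - {"grip": 8, "linear": [15, 3, 0], "yaw": 0}
    - {"grip": 8, "linear": [45, 9, 0], "yaw": 0}
    - {"grip": 8, "linear": [80, 16, 0], "yaw": 0}
    - {"grip": 8, "linear": [115, 23, 0], "yaw": 0}
    - {"grip": 8, "linear": [140, 28, 0], "yaw": 0}
    - {"grip": 8, "linear": [152, 30, 0], "yaw": 0}
    - {"grip": 8, "linear": [152, 30, -15], "yaw": 0}
    - {"grip": 8, "linear": [152, 30, -38], "yaw": 0}
    - {"grip": 8, "linear": [152, 30, -55], "yaw": 0}
    - {"grip": 8, "linear": [152, 30, -55], "yaw": 0}
    - {"grip": 8, "linear": [152, 30, -55], "yaw": 0}

```text
time: 8.18
tool_pos: [526.6, -187.0, 196.8]
eef_rot: [-0.304, 3.126, -0.001]
ft_force: [-0.1, -0.1, -2.0]
grip_width: 15.3
grasp_force: 58.7
```

```bash
python3 - <<'E'
from h import *
s=r.get_state();print(s['tool_pos'],s['ft_force'],s['wrist_torque'])
a=r.grab_frame('scene');b=r.grab_frame('top')
cv2.imwrite('pics/s3.png',a);cv2.imwrite('pics/t3.png',b)
A=cv2.resize(a[110:250,150:270],None,fx=3.3,fy=3.3,interpolation=2);B=cv2.resize(b[140:280,295:415],None,fx=3.3,fy=3.3,interpolation=2)
cv2.imwrite('pics/p3.png',np.hstack([A,B]))
E
```

```text
[ 526.59421996 -186.9506863   196.76447252] [-0.05497808 -0.12914341 -1.96841389] [-0.04747396  0.15996118 -0.01766064]
```

View pics/p3.png

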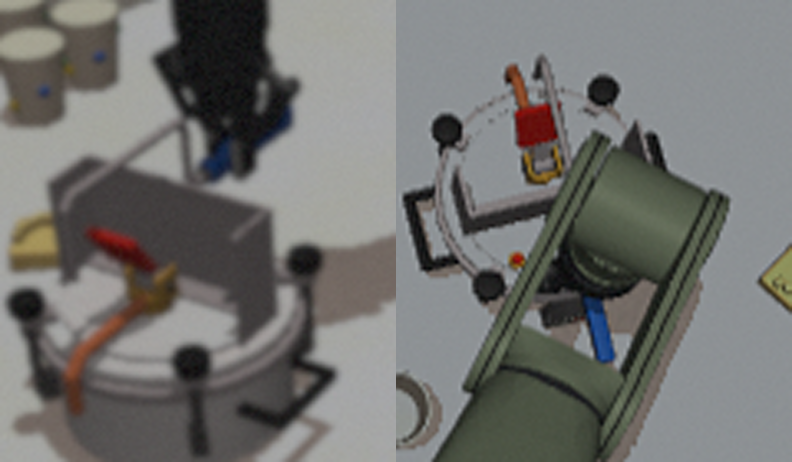

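The hook is now behind the lever. The bend is at about (339,158) in the top frame and (170,172) in the scene frame. I'll check its lateral position.

```bash
python3 - <<'E'
from h import *
np.set_printoptions(precision=1,suppress=True)
u=lambda x,y:(295+(x-396)/3.3,140+y/3.3); v=lambda x,y:(150+x/3.3,110+y/3.3)
P=np.array([622.5,-166.3]);c,s=np.cos(.194),np.sin(.194)
f=lambda w:(w[:2]-P)@np.array([[c,-s],[s,c]])
print('corner top',f(atz('top',u(545,58),252)),'leg end top',f(atz('top',u(538,78),175)))
print('bar mid',f(atz('top',u(568,150),252)))
print('scene corner',f(atz('scene',v(65,203),250)),'tri',tri(v(65,203),u(545,58)))
print('scene legend',f(atz('scene',v(68,245),178)))
t=r.get_state()['tool_pos'];print('grip',f(t))
print('paddle tip edge ends',[f(atz('top',u(*q),199)) for q in((515,108),(560,102))])
E
```

```text
corner top [93.9 -3.5] leg end top [96.4 -5.3]
bar mid [ 8.  -4.4]
scene corner [98.1  4.8] tri (array([ 715.2, -150.7,  246.1]), np.float64(4.695137357891974))
scene legend [ 57.6 -39.3]
grip [-97.6  -2. ]
paddle tip edge ends [array([67.3, 25.4]), array([ 64.2, -16.2])]
```

Request:
jog_arm:
  steps:
    - {"grip": 8, "linear": [-6, 4, 0], "yaw": 0}
    - {"grip": 8, "linear": [-14, 2, 0], "yaw": 0}
    - {"grip": 8, "linear": [-22, 1, 0], "yaw": 0}
    - {"grip": 8, "linear": [-30, -1, 0], "yaw": 0}
    - {"grip": 8, "linear": [-38, -2.5, 0], "yaw": 0}
    - {"grip": 8, "linear": [-45, -4, 0], "yaw": 0}
    - {"grip": 8, "linear": [-50, -5, 0], "yaw": 0}
    - {"grip": 8, "linear": [-50, -5, 0], "yaw": 0}

```text
time: 9.28
tool_pos: [475.2, -191.7, 195.7]
eef_rot: [0.304, -3.124, -0.001]
ft_force: [2.3, -0.2, -3.1]
grip_width: 15.0
grasp_force: 58.6
```

Contact at about 2.4 N, which matches the tip pull. I'll continue in small steps.

Request:
jog_arm:
  steps:
    - {"grip": 8, "linear": [-3, -0.6, 0], "yaw": 0}
    - {"grip": 8, "linear": [-6, -1.2, 0], "yaw": 0}
    - {"grip": 8, "linear": [-8, -1.6, 0], "yaw": 0}
    - {"grip": 8, "linear": [-8, -1.6, 0], "yaw": 0}

```text
time: 9.78
tool_pos: [468.0, -193.2, 196.0]
eef_rot: [0.304, -3.126, -0.0]
ft_force: [1.5, -0.7, -2.4]
grip_width: 15.1
grasp_force: 58.6
```

Request:
jog_arm:
  steps:
    - {"grip": 8, "linear": [-2, -0.4, 0], "yaw": 0}
    - {"grip": 8, "linear": [-4, -0.8, 0], "yaw": 0}
    - {"grip": 8, "linear": [-5, -1, 0], "yaw": 0}

```text
time: 10.15
tool_pos: [463.5, -194.3, 196.4]
eef_rot: [-0.304, 3.127, -0.0]
ft_force: [2.3, 0.2, -1.2]
grip_width: 14.9
grasp_force: 58.7
```

```bash
python3 - <<'E'
from h import *
a=r.grab_frame('scene');b=r.grab_frame('top')
A=cv2.resize(a[110:250,150:270],None,fx=3.3,fy=3.3,interpolation=2);B=cv2.resize(b[140:280,295:415],None,fx=3.3,fy=3.3,interpolation=2)
cv2.imwrite('pics/p4.png',np.hstack([A,B]))
E
```

```text
(no output)
```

View pics/p4.png

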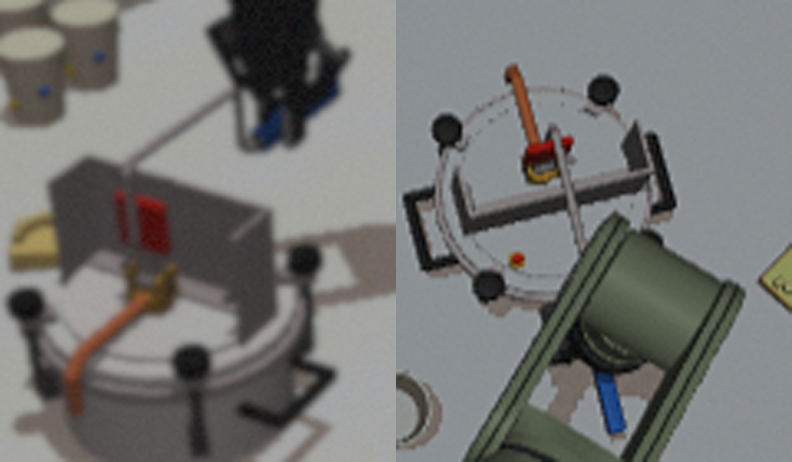

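The lever is drawn nearly upright and the hook leg bears on the red paddle, at about (189,173) in the scene frame. I'll go on to the stop.

Request:
jog_arm:
  steps:
    - {"grip": 8, "linear": [-1.5, -0.3, 0], "yaw": 0}
    - {"grip": 8, "linear": [-3, -0.6, 0], "yaw": 0}
    - {"grip": 8, "linear": [-4, -0.8, 0], "yaw": 0}
    - {"grip": 8, "linear": [-4, -0.8, 0], "yaw": 0}

```text
time: 10.75
tool_pos: [459.7, -195.0, 196.4]
eef_rot: [-0.305, 3.126, -0.0]
ft_force: [4.4, -0.7, -3.0]
grip_width: 15.2
grasp_force: 58.6
```

Request:
jog_arm:
  steps:
    - {"grip": 8, "linear": [-1, -0.2, 0], "yaw": 0}
    - {"grip": 8, "linear": [-2, -0.4, 0], "yaw": 0}
    - {"grip": 8, "linear": [-2, -0.4, 0], "yaw": 0}

```text
time: 11.12
tool_pos: [457.5, -195.5, 196.3]
eef_rot: [-0.304, 3.127, -0.0]
ft_force: [4.7, -0.6, -2.1]
grip_width: 15.0
grasp_force: 58.7
```

Request:
jog_arm:
  steps:
    - {"grip": 8, "linear": [-1, -0.2, 0], "yaw": 0}
    - {"grip": 8, "linear": [-1.5, -0.3, 0], "yaw": 0}
    - {"grip": 8, "linear": [-1.5, -0.3, 0], "yaw": 0}

```text
time: 11.5
tool_pos: [457.2, -195.7, 196.7]
eef_rot: [-0.304, 3.124, -0.001]
ft_force: [7.6, 1.6, -3.1]
grip_width: 15.1
grasp_force: 58.6
```

Request:
jog_arm:
  steps:
    - {"grip": 8, "linear": [-1, -0.2, 0], "yaw": 0}
    - {"grip": 8, "linear": [-1, -0.2, 0], "yaw": 0}

```text
time: 11.75
tool_pos: [457.1, -195.8, 196.9]
eef_rot: [-0.304, 3.121, -0.001]
ft_force: [10.2, 2.3, -4.5]
grip_width: 15.0
grasp_force: 58.5
```

Request:
jog_arm:
  steps:
    - {"grip": 8, "linear": [-1, -0.2, 0], "yaw": 0}
    - {"grip": 8, "linear": [-2, -0.4, 0], "yaw": 0}
    - {"grip": 8, "linear": [-2, -0.4, 0], "yaw": 0}

```text
time: 12.12
tool_pos: [456.9, -196.0, 197.4]
eef_rot: [-0.304, 3.117, -0.002]
ft_force: [15.7, 3.0, -5.4]
grip_width: 15.1
grasp_force: 58.4
```

Request:
jog_arm:
  steps:
    - {"grip": 8, "linear": [-0.6, -0.1, 0], "yaw": 0}
    - {"grip": 8, "linear": [-0.6, -0.1, 0], "yaw": 0}
    - {"grip": 8, "linear": [-0.6, -0.1, 0], "yaw": 0}
    - {"grip": 8, "linear": [-0.6, -0.1, 0], "yaw": 0}
    - {"grip": 8, "linear": [-0.6, -0.1, 0], "yaw": 0}
    - {"grip": 8, "linear": [-0.6, -0.1, 0], "yaw": 0}

```text
time: 12.88
tool_pos: [456.8, -196.0, 197.6]
eef_rot: [-0.304, 3.116, -0.002]
ft_force: [18.2, 3.0, -4.5]
grip_width: 14.9
grasp_force: 58.6
```

The lever was seated at about 18.4 N for more than half a second. Now I'll release it and lift out.

Request:
jog_arm:
  steps:
    - {"grip": 8, "linear": [8, 1.6, 0], "yaw": 0}
    - {"grip": 8, "linear": [20, 4, 0], "yaw": 0}
    - {"grip": 8, "linear": [20, 4, 0], "yaw": 0}
    - {"grip": 8, "linear": [20, 4, 15], "yaw": 0}
    - {"grip": 8, "linear": [20, 4, 40], "yaw": 0}
    - {"grip": 8, "linear": [20, 4, 65], "yaw": 0}
    - {"grip": 8, "linear": [20, 4, 75], "yaw": 0}
    - {"grip": 8, "linear": [10, 4, 75], "yaw": 0}
    - {"grip": 8, "linear": [-20, -4, 75], "yaw": 0}
    - {"grip": 8, "linear": [-55, -11, 75], "yaw": 0}
    - {"grip": 8, "linear": [-85, -16, 75], "yaw": 0}
    - {"grip": 8, "linear": [-85, -16, 75], "yaw": 0}

```text
time: 14.38
tool_pos: [364.8, -211.8, 269.8]
eef_rot: [0.301, -3.125, -0.003]
ft_force: [0.4, 0.7, -0.7]
grip_width: 14.8
grasp_force: 59.1
```

```bash
python3 - <<'E'
from h import *
a=r.grab_frame('scene');b=r.grab_frame('top')
A=cv2.resize(a[110:250,150:270],None,fx=3.3,fy=3.3,interpolation=2);B=cv2.resize(b[140:280,295:415],None,fx=3.3,fy=3.3,interpolation=2)
cv2.imwrite('pics/p5.png',np.hstack([A,B]))
E
```

```text
(no output)
```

View pics/p5.png

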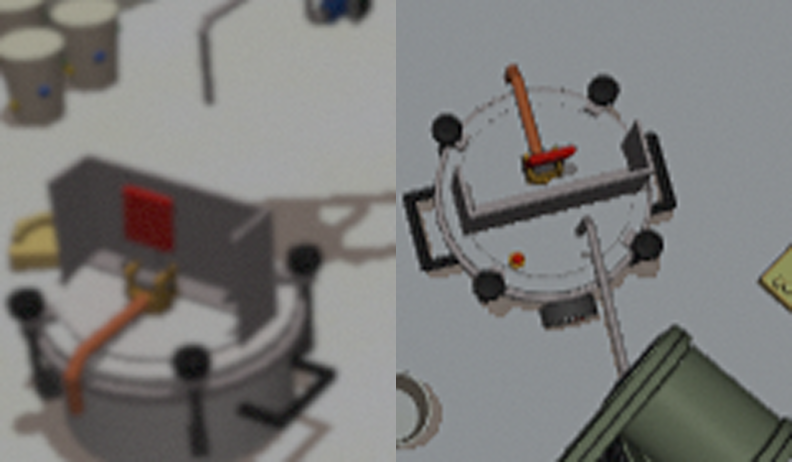

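The lever stands open, leaning towards the guard, at about (195,176) in the scene frame. The rod is clear of the pot. Next I'll check whether the rod slipped in the grip.

```bash
python3 - <<'E'
from h import *
u=lambda x,y:(295+(x-396)/3.3,140+y/3.3); v=lambda x,y:(150+x/3.3,110+y/3.3)
t=r.get_state()['tool_pos'];p,e=tri(v(207,27),u(587,220));print(p,e,p-t)
c=atz('top',u(587,220),t[2]+54);d=atz('top',u(625,365),t[2]+54);w=c-d;print(c-t,np.arctan2(w[1],w[0]))
print('before',np.array([562.7,-176.6,300.])-[373.5,-216.6,250.6])
print('leg end in scene: dist corner-end px',np.subtract(v(207,27),v(210,101)))
E
```

```text
[ 554.0398495  -173.04298966  317.16149846] 5.276271900743209 [187.18713132  39.0645227   46.59384503]
[187.69772132  38.11428941  54.        ] 0.21597220788475363
before [189.2  40.   49.4]
leg end in scene: dist corner-end px [ -0.90909091 -22.42424242]
```

Request:
jog_arm:
  steps:
    - {"grip": 8, "linear": [8, 13, 0], "yaw": 0}
    - {"grip": 8, "linear": [28, 45, 0], "yaw": 0}
    - {"grip": 8, "linear": [52, 84, 0], "yaw": 0}
    - {"grip": 8, "linear": [77, 124, 0], "yaw": 0}
    - {"grip": 8, "linear": [102, 164, 0], "yaw": 0}
    - {"grip": 8, "linear": [127, 204, 0], "yaw": 0}
    - {"grip": 8, "linear": [152, 244, 0], "yaw": 0}
    - {"grip": 8, "linear": [177, 284, 0], "yaw": 0}
    - {"grip": 8, "linear": [199, 320, 0], "yaw": 0}
    - {"grip": 8, "linear": [212, 341, 0], "yaw": 0}
    - {"grip": 8, "linear": [218.1, 350.8, 0], "yaw": 0}
    - {"grip": 8, "linear": [218.1, 350.8, -30], "yaw": 0}
    - {"grip": 8, "linear": [218.1, 350.8, -65], "yaw": 0}
    - {"grip": 8, "linear": [218.1, 350.8, -100], "yaw": 0}
    - {"grip": 8, "linear": [218.1, 350.8, -125], "yaw": 0}
    - {"grip": 8, "linear": [218.1, 350.8, -135], "yaw": 0}
    - {"grip": 8, "linear": [218.1, 350.8, -135], "yaw": 0}

```text
time: 16.6
tool_pos: [585.1, 138.5, 135.8]
eef_rot: [0.304, -3.125, 0.0]
ft_force: [1.3, 0.1, -2.1]
grip_width: 15.0
grasp_force: 59.0
```

```bash
python3 - <<'E'
from h import *
a=r.grab_frame('scene');b=r.grab_frame('top')
A=cv2.resize(a[190:330,230:350],None,fx=4,fy=4);B=cv2.resize(b[140:280,190:290],None,fx=4,fy=4)
cv2.imwrite('pics/g6.png',cv2.resize(np.hstack([A,B]),None,fx=.9,fy=.9))
E
```

```text
(no output)
```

View pics/g6.png

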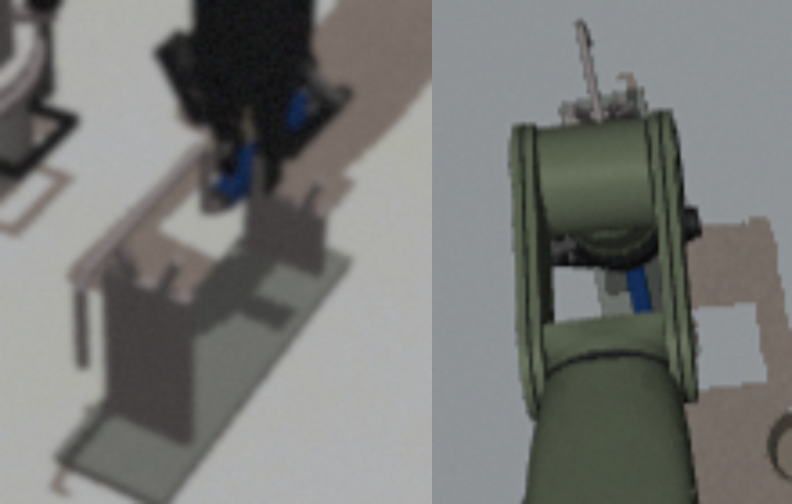

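The rod is above the rest and aligned with both forks, with the bar just over the front fork at about (263,267) in the scene frame. I'll lower it.

Request:
jog_arm:
  steps:
    - {"grip": 8, "linear": [0, 0, -15], "yaw": 0}
    - {"grip": 8, "linear": [0, 0, -32], "yaw": 0}
    - {"grip": 8, "linear": [0, 0, -44], "yaw": 0}
    - {"grip": 8, "linear": [0, 0, -50], "yaw": 0}
    - {"grip": 8, "linear": [0, 0, -53], "yaw": 0}
    - {"grip": 8, "linear": [0, 0, -54], "yaw": 0}
    - {"grip": 8, "linear": [0, 0, -54], "yaw": 0}

```text
time: 17.58
tool_pos: [585.9, 138.4, 82.9]
eef_rot: [-0.304, 3.126, -0.0]
ft_force: [-0.9, -0.2, -1.2]
grip_width: 14.9
grasp_force: 59.3
```

Request:
jog_arm:
  steps:
    - {"grip": 8, "linear": [0, 0, -1], "yaw": 0}
    - {"grip": 8, "linear": [0, 0, -1.5], "yaw": 0}
    - {"grip": 8, "linear": [0, 0, -1.5], "yaw": 0}
    - {"grip": 25, "linear": [0, 0, -1.5], "yaw": 0}
    - {"grip": 45, "linear": [0, 0, -1.5], "yaw": 0}
    - {"grip": 60, "linear": [0, 0, -1.5], "yaw": 0}
    - {"grip": 60, "linear": [0, 0, -1.5], "yaw": 0}
    - {"grip": 60, "linear": [0, 0, -1.5], "yaw": 0}
    - {"grip": 60, "linear": [0, 0, 15], "yaw": 0}
    - {"grip": 60, "linear": [0, 0, 50], "yaw": 0}
    - {"grip": 60, "linear": [0, 0, 100], "yaw": 0}
    - {"grip": 60, "linear": [0, 0, 150], "yaw": 0}
    - {"grip": 60, "linear": [-40, 40, 170], "yaw": 0}
    - {"grip": 60, "linear": [-90, 80, 170], "yaw": 0}
    - {"grip": 60, "linear": [-140, 120, 170], "yaw": 0}
    - {"grip": 60, "linear": [-190, 160, 170], "yaw": 0}
    - {"grip": 60, "linear": [-230, 200, 170], "yaw": 0}
    - {"grip": 60, "linear": [-230, 200, 170], "yaw": 0}

```text
time: 19.82
tool_pos: [352.5, 340.9, 253.7]
eef_rot: [-0.315, 3.125, 0.003]
ft_force: [0.6, -0.2, -0.1]
grip_width: 60.0
grasp_force: 0.0
```

```bash
python3 - <<'E'
from h import *
a=r.grab_frame('scene');b=r.grab_frame('top')
A=cv2.resize(a[120:330,150:350],None,fx=2.5,fy=2.5);B=cv2.resize(b[140:245,220:370],None,fx=2.6667*1.25/1.25,fy=5)
B=cv2.resize(b[140:290,200:290],None,fx=3.5,fy=3.5)
cv2.imwrite('pics/g7.png',np.hstack([A[:525,:480],B[:525]][:2]) if True else A)
m=lambda a:(a[...,0].astype(int)-a[...,2]>50)&(a[...,0].astype(int)-a[...,1]>30)
k=m(b);k[:,:230]=0;k[:,265:]=0
ys,xs=np.nonzero(k);P=np.array([atz('top',q,83)[:2] for q in zip(xs,ys)])
print(cv2.minAreaRect(P.astype(np.float32)),P.mean(0),len(P))
E
```

```text
((565.0623168945312, 133.55987548828125), (112.7710952758789, 14.470478057861328), 11.343806266784668) [560.65153613 132.6714793 ] 147
```

View pics/g7.png

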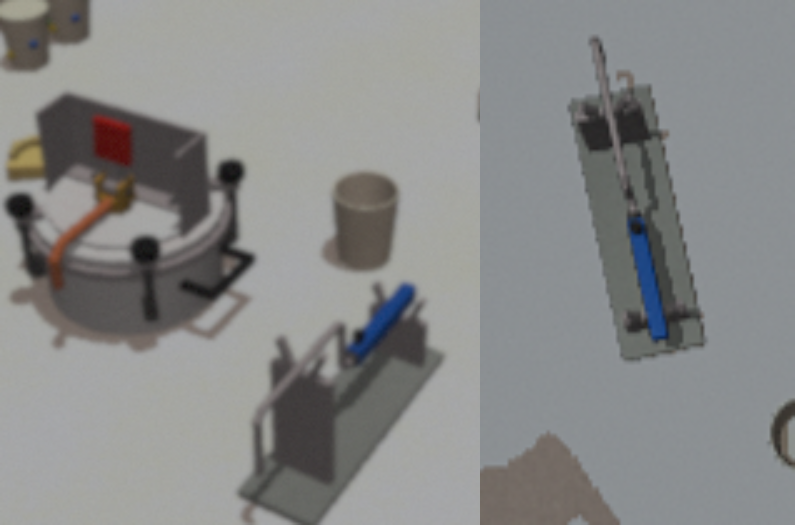

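The rod lies in both forks as it did before, with its handle centre within about 1.5 mm of the first measurement. The lever stays open, and the cup and cast have not moved.

```bash
python3 -c "
from rig import r
print(r.close_job())"
```

```text
the job is handed in; nothing more can be done
None
```

The pot is vented: the lever was drawn onto its stop and seated at about 18 N, the rod is back in both forks of its rest, and the job was handed in at about 20 s.

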